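# Let the large mill ball out into the catch tray

## Robot

A 6-joint arm with a two-finger parallel gripper is mounted at the origin on the work surface. World frame = base frame: x ahead of the robot, y to its left, z up, the work surface at z = 0. Lengths are in m, angles in rad, forces in N, time in s.
With the tool pointing down it reaches from about 0.3 to 0.825 m from the base axis. Payload 5.4 kg.
Tool frame: the origin (TCP) lies at the very end of the fingers, on their centre line; the grasp point (between the pads) lies 19 mm behind it; y points along the fingers, x is the direction in which the jaws open and shut, and the axes are right-handed (so a half turn about y gives the same grasp; the last joint's range is limited). The gripper opens to 92 mm and grips with 3 to 60 N. Pads are 20 mm wide; open, the fingers measure 128 mm over their backs; the gripper's body (75 mm by 189 mm) begins 69 mm behind the grasp point.
Start: joints at [-1.521, 0.158, 1.597, -0, 1.386, -0.21], TCP at [0.148, -0.556, 0.215] pointing down, gripper open.
Joint ranges: [-2.91, 2.91], [-0.94, 2.29], [0.18, 2.7], [-1.29, 4.43], [0.17, 2.64], [-3, 3]. Speed limits (rad/s): [2.57, 2.57, 3.14, 3.14, 3.14, 3.14].

## Interface

Orientations are given as a rotation vector (axis times angle).
In Python, from bench import * gives the robot as it stands.
- The arm moves only by the tool apply_moves, never from a script. Its argument "steps" is a list that holds one entry, the list of rows, each a list of 7 numbers: the shift along the tool's x, y, z in mm, then the turn, a rotation vector about the tool's x, y, z in rad, then the opening, from 0 (shut) to 1 (fully open). A call has 1 to 12 rows; each row shifts and turns the commanded pose from where the row before left it, along the tool's axes as they then stand; what a row does not reach is not made up. A row lasts 1/10 s, in which the tool goes at most 50 mm and 8.59 degrees, less where a joint would pass 70% of its speed; a pose out of reach is approached as far as the arm can. A call with a gripper value outside its range is refused whole. The fingers move at their own pace and stop on an object; "newtons" is the grip in N (left out, the last holds). Time passes only in rows, so rows that do not move let the fingers close. It gives the time, the measured TCP pose, the force and the opening at its end, in the units of the state.
- read_state(): the state, without advancing time (a new reading comes with each control period).
- snapshot(name): name is "scene" or "side" or "wrist"; returns a dict with "image" (420x560x3 uint8, red, green, blue), "camera_matrix" (3x3 intrinsics, pixels), "cam_to_world" (4x4, takes a point from camera to world coordinates); the wrist camera has in their place "T_tool_cam" (4x4, takes a point from camera to tool coordinates, whose origin is the TCP and whose axes are the tool frame's). Camera axes: x right, y up, looking along -z (the intrinsics and any distortion apply to the point x, -y, -z); pixel columns grow to the right and rows downward; lengths in m; the calibration is good to about 2 mm. A picture is of the moment at which its call begins: read the wrist's pose just before it. There is no depth.
- hand_in(): hands the job in, once; it reports no verdict.
The state is a dict: "t": time; "joint_pos": joint angles; "qvel": joint speeds; "effort": joint torques, N m; "position": TCP position; "tool_rot": TCP orientation; "ft_force": force on the tool from outside, world axes, zero at the start; "torque": the same for the moment, N m; "grip_width": opening from 0.0 (shut) to 1.0 (fully open).
Only numpy, scipy, OpenCV 4.12 (cv2) and the standard library are available. Lean on these libraries where they do the work, as an engineer would, in place of code of your own. Each camera call takes 0.05 s, during which the arm holds its last target.

## Task

Push the grey catch tray fully home under the chutes of the ball dispenser, then press down the pad of the lever whose gate holds back the larger porcelain ball, so that the ball rolls out into the tray, and let the lever come back up to shut the gate. Use only the fingertips or the outside of the fingers: do not touch the balls or the gates, do not press the other lever, so that the smaller ball stays behind its gate, and leave everything else on the table where it stands.

Things in the scene. Friction and masses are not known exactly. Their poses are not given: they have to be found in the camera images.
- dispenser: ball dispenser fixed to the table: wooden base 150 x 350 x 8 mm (x, y, z), origin under its centre, x roughly away from the robot. Two open metal chutes side by side, centred at x = -25 (near) and +25 (far) mm, 46 wide inside, slope down to their mouths at y = +74 (floor 58 above the table). Upper ends at y = -70, walls up to 117 high. Lever bars run outside them at x = -62 and +62, tops 120 high
- near_gate (a point): middle of the steel gate plate, 57 x 52 mm, that hangs from the near lever's end (dispenser y = +78) and shuts the near chute's mouth, its lower edge 60 mm above the table. The lever rocks on a pivot at y = -50, 115 above the table; its other end, y = -140, has the press pad
- far_gate (a point): the same for the far chute and far lever
- near_lever (a joint): rocking lever of the near chute (the one at -x of the dispenser frame), rad: 0 = gate shut, pad up; 0.42 = stop, pad fully down and gate clear of the large ball (the ball gets out from about 0.3). A spring returns it: about 3 N on the pad starts it, about 6 N holds it fully down
- far_lever (a joint): the same for the far chute (at +x of the dispenser frame)
- near_pad (a point): black press pad on the near lever, 36 x 42 mm, 6 thick; this point is the centre of its top face, 125 mm above the table when up, 37 mm lower when fully down; z up, axes as the dispenser's. 90 mm from the pivot
- far_pad (a point): the same on the far lever
- tray (a joint): how far the catch tray is out, m: 0 = fully home under both chute mouths, against its stop; grows as it slides out to the dispenser's -x (towards the robot), up to 0.08. About 1.5 N of friction; it stays where it is left
- push_plate (a point): point on the outer (robot-side) face of the upright push plate on the tray's near end, 71 mm above the table and midway across; the plate is 80 wide (dispenser y), 6 thick, and its top is 96 above the table. Pushing it to the dispenser's +x slides the tray home. The tray, grey, is 116 x 112 mm outside with 4 mm walls, 34 high
- tray_in (a point): centre of the tray's inner floor (13 mm above the table), axes as the dispenser's
- large_ball_center (a point): centre of the larger white porcelain ball, 40 mm across, about 80 g, in one of the two chutes behind its gate
- small_ball_center (a point): centre of the smaller white porcelain ball, 24 mm across, about 18 g, in the other chute behind its gate
- clay_dog: bystander: grey clay figure of a dog, 165 long, 90 high; origin under its body (mm)
- mug: bystander: white mug, 84 across, 85 high; origin under its centre (mm)
- glaze_jar: bystander: small capped glaze jar, 52 across, 60 high; origin under its centre (mm)
- slip_jar: bystander: white plastic jar with grey cap, 60 across, 70 high; origin under its centre (mm)
- kiln_cone: bystander: white ceramic cone, 44 across, 75 high; origin under its centre (mm)
- clay_scraper: bystander: flat steel clay scraper with a wooden handle, 180 long, lying flat; origin under it (mm)
- kiln_post: bystander: short clay tube, 44 across, 50 high, standing; origin under its centre (mm)

How it is judged:
On the way, in this order (a step that is already met when the one before it is completed fails the run):
1. the tray is pushed fully home (value of joint tray below 0.005 m), for 0.2 s.
2. the pad of the larger ball's lever is pressed down with the fingers (((x of large_ball_center in the frame of dispenser below 0 m and value of joint near_lever above 0.22 rad and contact force between the fingers and near_lever_c2 above 0.3 N) or (x of large_ball_center in the frame of dispenser above 0 m and value of joint far_lever above 0.22 rad and contact force between the fingers and far_lever_c2 above 0.3 N))), for 0.1 s.
3. the larger ball is in the tray (x of large_ball_center in the frame of tray_in between -0.056 and 0.056 m and y of large_ball_center in the frame of tray_in between -0.054 and 0.054 m and z of large_ball_center in the frame of tray_in between 0.01 and 0.028 m), for 0.2 s.
At the end, for the whole second after the job is handed in: the larger ball lies still on the floor of the tray (slower than 50 mm/s), the tray is within 6 mm of fully home, both levers are back up (within 0.04 rad) and the smaller ball is still in its chute behind its gate (all of step 3 and y of small_ball_center in the frame of dispenser between -0.07 and 0.07 m and z of small_ball_center in the frame of dispenser above 0.062 m and value of joint tray below 0.006 m and value of joint each of near_lever, far_lever below 0.04 rad and linear speed of large_ball below 0.05 m/s); the robot touches nothing.
It fails at once if the lever of the smaller ball is pressed (more than 0.1 rad) ((y of small_ball_center in the frame of dispenser between -0.07 and 0.07 m and z of small_ball_center in the frame of dispenser above 0.062 m and x of small_ball_center in the frame of dispenser below 0 m and value of joint near_lever above 0.1 rad) or (y of small_ball_center in the frame of dispenser between -0.07 and 0.07 m and z of small_ball_center in the frame of dispenser above 0.062 m and x of small_ball_center in the frame of dispenser above 0 m and value of joint far_lever above 0.1 rad)).
It fails at once if a ball is touched by the robot (contact force between any of the fingers, the arm and large_ball above 0.2 N or contact force between any of the fingers, the arm and small_ball above 0.2 N).
It fails at once if a gate plate is touched by the robot (contact force between any of the fingers, the arm and near_lever_c1 above 0.5 N or contact force between any of the fingers, the arm and far_lever_c1 above 0.5 N).
It fails at once if a bystander is moved more than 20 mm (distance of any of clay_dog, mug, glaze_jar, slip_jar, kiln_cone, clay_scraper, kiln_post from where it was at the start of the episode above 0.02 m).
It also fails if it takes over 48 s, if anything falls off the work surface, if the arm or the gripper's body presses on something with over 40 N, if the wrist force passes 120 N, or if a joint passes its speed limit or range.

## Working session

There is one attempt and no reset: what is moved stays moved. The work goes in short steps, Python scripts to look and compute and a tool call to move; the robot and the scene stay as the last step left them, time stands still between calls to the robot, and variables do not carry over. Pictures are saved under pics/ and viewed, and the job is handed in when it is done.

Besides the shell and the picture viewer there is one more tool, called after ">>>" as a command line: name --argument value ..., lists and objects as JSON in quotes. apply_moves: Moves the arm, as the interface text tells. Its arguments: {"type":"object","properties":{"steps":{"type":"array","items":{"type":"array","items":{"type":"array","items":{"type":"number"}}}},"newtons":{"type":"number"}},"required":["steps"]}

```bash
ls; mkdir -p pics
python3 - <<'E'
from bench import *
import cv2
s=read_state(); print(s)
for n in ("scene","side","wrist"):
    d=snapshot(n); cv2.imwrite(f"pics/{n}0.png",d["image"][:,:,::-1])
    print(n,{k:v for k,v in d.items() if k!="image"})
E
```

```text
pics
{'t': 0.0, 'joint_pos': array([-1.52110393e+00,  1.59077218e-01,  1.59824001e+00,  1.56481863e-05,
        1.38618810e+00, -2.10106820e-01]), 'qvel': array([ 0.00032008, -0.00029964,  0.00050082, -0.00167181, -0.00116211,
        0.00027403]), 'effort': array([-6.20255596e-04, -3.85568297e+01, -3.22113705e+01,  7.00266729e-02,
        3.78905784e-02, -1.43550160e-04]), 'position': array([ 0.14765836, -0.55506457,  0.2135992 ]), 'tool_rot': array([-1.31945204,  1.0165145 , -1.01446863]), 'ft_force': array([0.15055468, 0.27781718, 0.59192964]), 'torque': array([-0.02031304, -0.00461833,  0.04605857]), 'grip_width': 1.0002457299174305}
scene {'camera_matrix': array([[465.21911967,   0.        , 277.15859468],
       [  0.        , 465.21911967, 207.95111922],
       [  0.        ,   0.        ,   1.        ]]), 'cam_to_world': array([[ 1.86532983e-01, -8.25210048e-01,  5.33135839e-01,
         1.21165070e+00],
       [ 9.82448698e-01,  1.56649434e-01, -1.01269499e-01,
        -1.43702711e-01],
       [ 5.31811090e-05,  5.42668712e-01,  8.39946823e-01,
         1.10481816e+00],
    
[... 357 characters left out ...]
, -0.52520556,  0.8494911 ,  0.74731918],
       [ 0.01006479,  0.85025576,  0.52627355,  0.60029116],
       [ 0.        ,  0.        ,  0.        ,  1.        ]])}
wrist {'camera_matrix': array([[298.37924259,   0.        , 279.07894457],
       [  0.        , 298.37924259, 201.82378539],
       [  0.        ,   0.        ,   1.        ]]), 'T_tool_cam': array([[ 9.99998892e-01,  4.65319905e-04,  1.41417450e-03,
         3.34325495e-04],
       [ 1.23696075e-03,  2.68903180e-01, -9.63166419e-01,
        -1.70143088e-01],
       [-8.28456525e-04,  9.63167100e-01,  2.68902306e-01,
         7.46370369e-02],
       [ 0.00000000e+00,  0.00000000e+00,  0.00000000e+00,
         1.00000000e+00]])}
```

View pics/scene0.png

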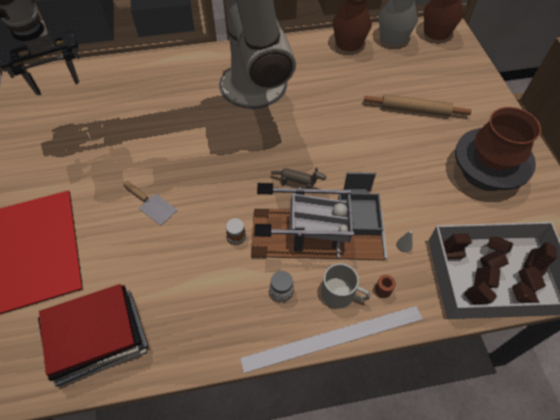

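View pics/side0.png

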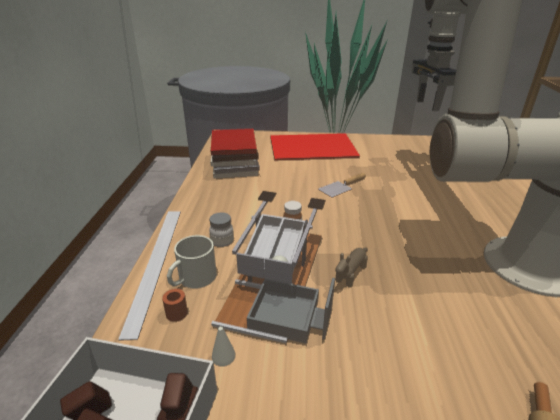

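View pics/wrist0.png

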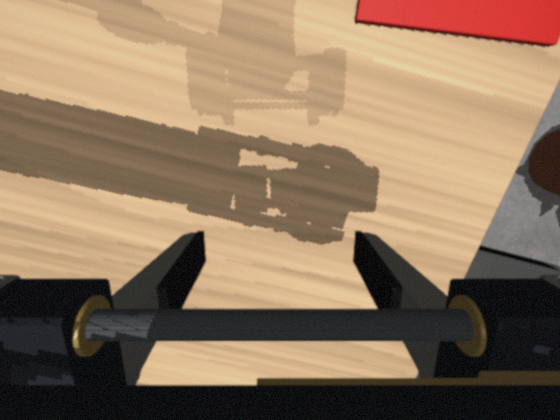

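Run:
```python
import cv2
a=cv2.imread("pics/scene0.png")[150:280,220:420]; cv2.imwrite("pics/sc_z.png",cv2.resize(a,None,fx=4,fy=4,interpolation=cv2.INTER_CUBIC))
a=cv2.imread("pics/side0.png")[180:360,200:380]; cv2.imwrite("pics/si_z.png",cv2.resize(a,None,fx=3.3,fy=3.3,interpolation=cv2.INTER_CUBIC))
```

```text
(no output)
```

View pics/sc_z.png

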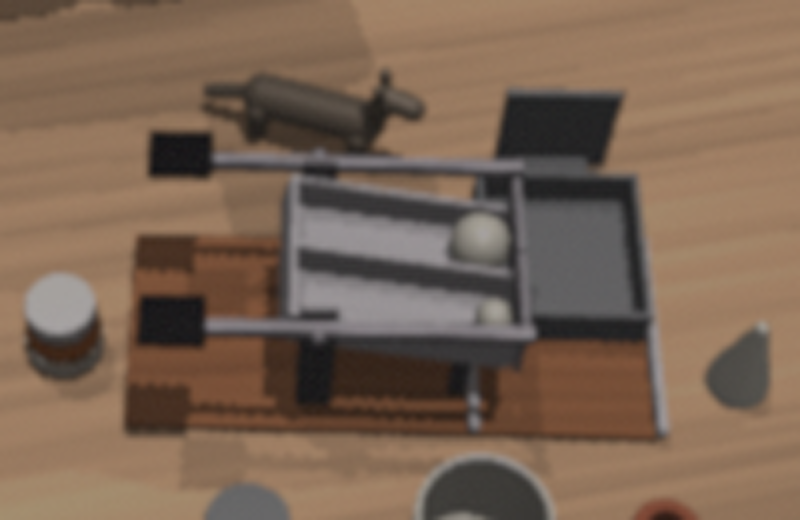

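View pics/si_z.png

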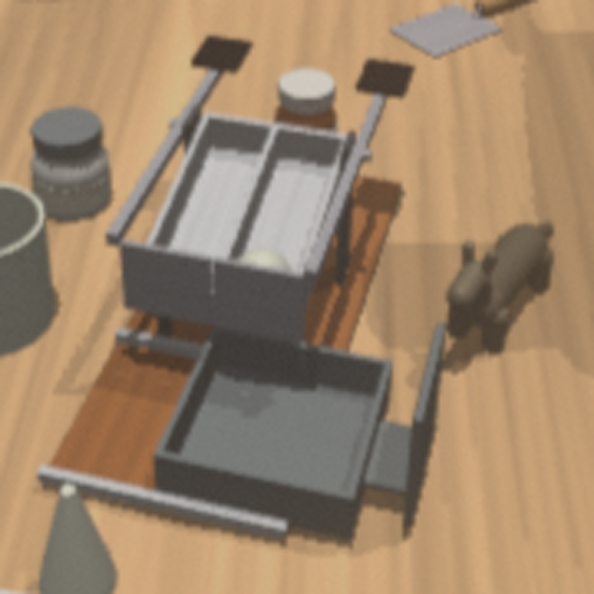

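```bash
cat > h.py <<'E'
from bench import *
import numpy as np, cv2
from scipy.optimize import least_squares
from scipy.spatial.transform import Rotation as R
def proj(P,K,T):
    p=(np.asarray(P)-T[:3,3])@T[:3,:3]
    return np.stack([K[0,0]*p[:,0]/-p[:,2]+K[0,2],K[1,1]*-p[:,1]/-p[:,2]+K[1,2]],1)
def ray(px,K,T,z):
    d=T[:3,:3]@np.array([(px[0]-K[0,2])/K[0,0],-(px[1]-K[1,2])/K[1,1],-1]);o=T[:3,3]
    return o+d*(z-o[2])/d[2]
def w(v,P):
    c,s=np.cos(v[2]),np.sin(v[2]);P=np.asarray(P,float)
    return np.stack([v[0]+c*P[:,0]-s*P[:,1],v[1]+s*P[:,0]+c*P[:,1],P[:,2]],1)
E
python3 - <<'E'
from h import *
S=snapshot("scene");D=snapshot("side")
obj=[];px=[];
def pad(x): return [[x-18,-161,125],[x-18,-119,125],[x+18,-119,125],[x+18,-161,125]]
A=[[-75,-175,8],[75,-175,8],[75,175,8]]+pad(-62)+pad(62)
a=np.array([(138,236),(125,432),(665,438),(149,131),(211,131),(213,177),(150,177),(141,295),(205,295),(204,346),(138,346)])/4+[220,150]
B=pad(62)+pad(-62)
b=np.array([(192,64),(207,36),(252,40),(241,72),(356,88),(366,58),(414,65),(407,97)])/3.3+[200,180]
# side order guess: -x is right in side image; y- is away(top)
B=[[80,-119,125],[80,-161,125],[44,-161,125],[44,-119,125],[-44,-119,125],[-44,-161,125],[-80,-161,125],[-80,-119,125]]
A=np.array(A)/1000;B=np.array(B)/1000
def f(v,which=3):
    r=[]
    if which&1:r.append((proj(w(v,A),S["camera_matrix"],S["cam_to_world"])-a).ravel())
    if which&2:r.append((proj(w(v,B),D["camera_matrix"],D["cam_to_world"])-b).ravel())
    return np.concatenate(r)
for k in (1,2,3):
    q=least_squares(f,[.55,0,0],args=(k,)); print(k,q.x.round(4),f(q.x,k).round(1))
v=q.x; np.save("v.npy",v)
print("pads",w(v,[[-.062,-.14,.125],[.062,-.14,.125],[-.025,.078,.086]]).round(4))
for c in [(508,91),(622,93)]: 
    P=ray(np.array(c)/4+[220,150],S["camera_matrix"],S["cam_to_world"],.096);print("plate top",P, R.from_euler('z',-v[2]).apply(P-[v[0],v[1],0]))
for n,c in dict(doghead=(418,105),dogtail=(205,90),dogear=(385,75),jar=(60,300)).items():
    print(n,[ray(np.array(c)/4+[220,150],S["camera_matrix"],S["cam_to_world"],z).round(3) for z in (.05,.09)])
print(R.from_rotvec(read_state()["tool_rot"]).as_matrix().round(3))
E
```

```text
1 [ 0.6157  0.0795 -0.2095] [-0.6 -0.3 -0.2 -1.3 -1.7 -0.2  0.2  0.1  0.9  0.4  0.   0.3 -0.7  0.
 -0.1  0.1  1.1  0.4  0.9  0.5 -0.   0.1]
2 [ 0.6103  0.0813 -0.2029] [-0.5 -0.1  0.1  0.2  0.3  0.9 -1.1 -0.5  0.2 -0.2  0.6  0.2  0.7  0.1
 -0.1 -0.7]
3 [ 0.6137  0.0798 -0.2123] [-0.5 -1.  -0.2 -2.1 -1.9 -0.7  0.3 -0.7  0.9 -0.3  0.  -0.4 -0.6 -0.8
 -0.1 -0.8  1.  -0.4  0.8 -0.4 -0.1 -0.8 -1.3 -0.5 -0.6 -0.2 -0.4  0.5
 -1.9 -0.9 -0.9 -0.4 -0.3 -0.  -0.2 -0.1 -1.2 -0.9]
pads [[ 0.5236 -0.044   0.125 ]
 [ 0.6448 -0.0701  0.125 ]
 [ 0.6057  0.1613  0.086 ]]
plate top [0.4949232 0.1853985 0.096    ] [-0.13835426  0.07821749  0.096     ]
plate top [0.51098217 0.26089502 0.096     ] [-0.13856583  0.15540278  0.096     ]
doghead [array([0.462, 0.135, 0.05 ]), array([0.491, 0.124, 0.09 ])]
dogtail [array([ 0.421, -0.011,  0.05 ]), array([ 0.451, -0.016,  0.09 ])]
dogear [array([0.432, 0.118, 0.05 ]), array([0.462, 0.108, 0.09 ])]
jar [array([ 0.574, -0.136,  0.05 ]), array([ 0.598, -0.136,  0.09 ])]
[[ 0.257 -0.     0.966]
 [-0.966  0.001  0.257]
 [-0.001 -1.     0.   ]]
```

>>> apply_moves --steps '[[[0,-10,0,0,0.1,0,0],[0,-10,0,0,0.1,0,0],[0,-10,0,0,0.1,0,0],[0,-10,0,0,0.1,0,0],[0,0,0,0,0.072,0,0],[0,0,0,0,0,0,0]]]' --newtons 20

```text
t: 0.85
position: [0.1477, -0.5558, 0.2548]
tool_rot: [-1.101, 1.364, -1.364]
ft_force: [0.1, 0.6, 0.2]
grip_width: 0.501
```

```bash
cat >> h.py <<'E'
def need(dx,dy,z):
    v=np.load("v.npy");s=read_state();M=R.from_rotvec(s["tool_rot"]).as_matrix()
    p=w(v,[[dx,dy,z]])[0]; d=M.T@(p-s["position"])
    print("t",round(s["t"],2),"target",p.round(4),"pos",s["position"].round(4),"tool shift mm",(d*1000).round(1),"F",s["ft_force"].round(2))
    want=np.stack([[np.sin(v[2]),-np.cos(v[2]),0],[0,0,-1],[np.cos(v[2]),np.sin(v[2]),0]],1)
    print("rot err",R.from_matrix(M.T@want).as_rotvec().round(3))
E
python3 -c "
from h import *
need(-.18,.13,.25)"
```

```text
t 0.85 target [0.4651 0.2448 0.25  ] pos [ 0.1477 -0.5558  0.2548] tool shift mm [-849.5    4.5  141.6] F [0.07 0.58 0.19]
rot err [-0. -0.  0.]
```

>>> apply_moves --steps '[[[-30,0,12,0,0,0,0],[-40,0,20,0,0,0,0],[-40,0,20,0,0,0,0],[-40,0,20,0,0,0,0],[-40,0,20,0,0,0,0],[-40,0,20,0,0,0,0],[-40,0,20,0,0,0,0],[-40,0,10,0,0,0,0],[-40,0,0,0,0,0,0],[-40,0,0,0,0,0,0],[-40,0,0,0,0,0,0],[-40,0,0,0,0,0,0]]]'

```text
t: 2.05
position: [0.3854, -0.1244, 0.2543]
tool_rot: [-1.102, 1.363, -1.362]
ft_force: [0.6, 0.2, 0.1]
grip_width: 0.006
```

>>> apply_moves --steps '[[[-40,0,0,0,0,0,0],[-40,0,0,0,0,0,0],[-40,0,0,0,0,0,0],[-40,0,0,0,0,0,0],[-40,0,0,0,0,0,0],[-40,0,0,0,0,0,0],[-40,0,0,0,0,0,0],[-40,0,0,0,0,0,0],[-40,0,0,0,0,0,0],[-20,0,0,0,0,0,0],[0,0,0,0,0,0,0]]]'

```text
t: 3.15
position: [0.4651, 0.2472, 0.2538]
tool_rot: [-1.105, 1.361, -1.36]
ft_force: [-0.7, -0.9, -0.3]
grip_width: 0.006
```

```bash
python3 -c "
from h import *
need(-.18,.13,.25)
for n in ('wrist','scene'):
  cv2.imwrite(f'pics/{n}1.png',snapshot(n)['image'][:,:,::-1])"
```

```text
t 3.15 target [0.4651 0.2448 0.25  ] pos [0.4651 0.2472 0.2538] tool shift mm [2.4 3.8 0.5] F [-0.74 -0.93 -0.32]
rot err [0.001 0.005 0.   ]
```

View pics/wrist1.png

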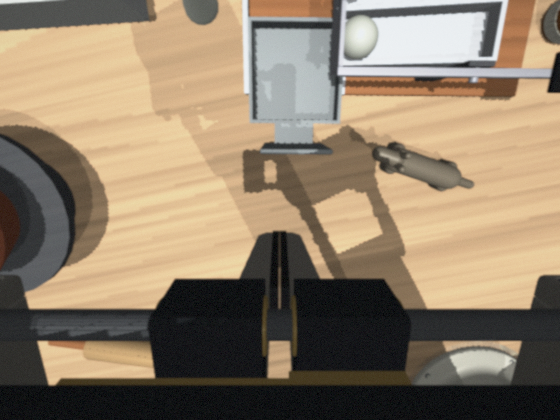

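View pics/scene1.png

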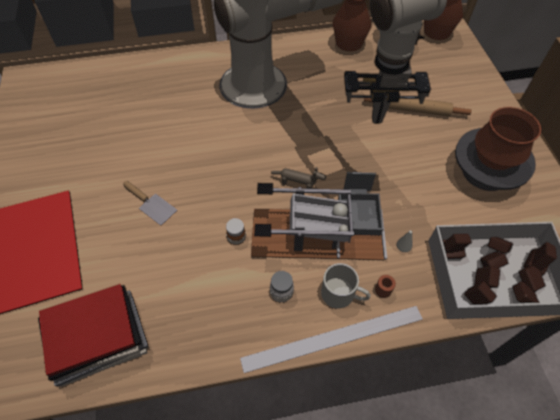

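```bash
python3 -c "
from h import *
d=snapshot('wrist');s=read_state();T=np.eye(4);T[:3,:3]=R.from_rotvec(s['tool_rot']).as_matrix();T[:3,3]=s['position'];T=T@d['T_tool_cam'];v=np.load('v.npy')
for c,z in (((262,152),.096),((331,152),.096),((550,54),.125),((550,92),.125)):
  P=ray(c,d['camera_matrix'],T,z);print(P,R.from_euler('z',-v[2]).apply(P-[v[0],v[1],0]))
"
```

```text
[0.5076199  0.25388364 0.096     ] [-0.14037503  0.14784031  0.096     ]
[0.49172447 0.18024329 0.096     ] [-0.14039477  0.07250395  0.096     ]
[ 0.5414054  -0.02604471  0.125     ] [-0.04835704 -0.1186818   0.125     ]
[ 0.50772311 -0.02698019  0.125     ] [-0.08108578 -0.12669436  0.125     ]
```

>>> apply_moves --steps '[[[0,20,0,0,0,0,0],[0,40,0,0,0,0,0],[0,40,0,0,0,0,0],[0,40,0,0,0,0,0],[0,30,0,0,0,0,0],[0,13,0,0,0,0,0],[0,0,0,0,0,0,0]]]'

```text
t: 4.0
position: [0.4643, 0.244, 0.0702]
tool_rot: [-1.104, 1.367, -1.364]
ft_force: [0.3, -0.5, -0.6]
grip_width: 0.004
```

```bash
python3 -c "
from h import *
need(-.148,.13,.07)
for n in ('side',):
  cv2.imwrite(f'pics/{n}2.png',snapshot(n)['image'][:,:,::-1])"
```

```text
t 4.0 target [0.4964 0.2381 0.07  ] pos [0.4643 0.244  0.0702] tool shift mm [-1.   0.1 32.7] F [ 0.33 -0.52 -0.57]
rot err [ 0.003 -0.001  0.002]
```

View pics/side2.png

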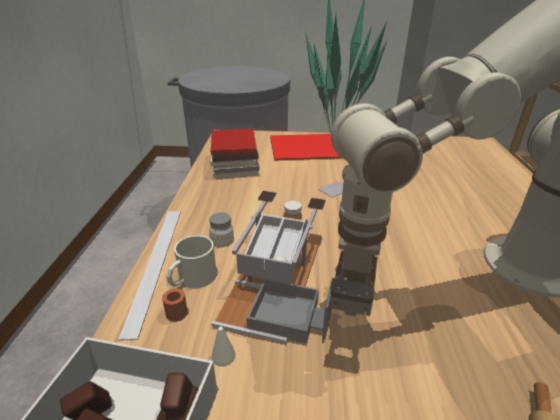

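>>> apply_moves --steps '[[[0,0,10,0,0,0,0],[0,0,15,0,0,0,0],[0,0,8,0,0,0,0],[0,0,8,0,0,0,0],[0,0,8,0,0,0,0],[0,0,8,0,0,0,0],[0,0,8,0,0,0,0],[0,0,8,0,0,0,0]]]'

```text
t: 4.85
position: [0.5374, 0.2299, 0.0716]
tool_rot: [-1.102, 1.364, -1.364]
ft_force: [-2.0, 0.4, 1.5]
grip_width: 0.008
```

```bash
python3 -c "
from h import *
need(-.148,.13,.07)
for n in ('scene','side'):
  cv2.imwrite(f'pics/{n}3.png',cv2.resize(snapshot(n)['image'][150:350,200:420,::-1],None,fx=3,fy=3))"
```

```text
t 4.85 target [0.4964 0.2381 0.07  ] pos [0.5374 0.2299 0.0716] tool shift mm [  0.6   1.6 -41.8] F [-1.97  0.35  1.52]
rot err [0. 0. 0.]
```

View pics/scene3.png

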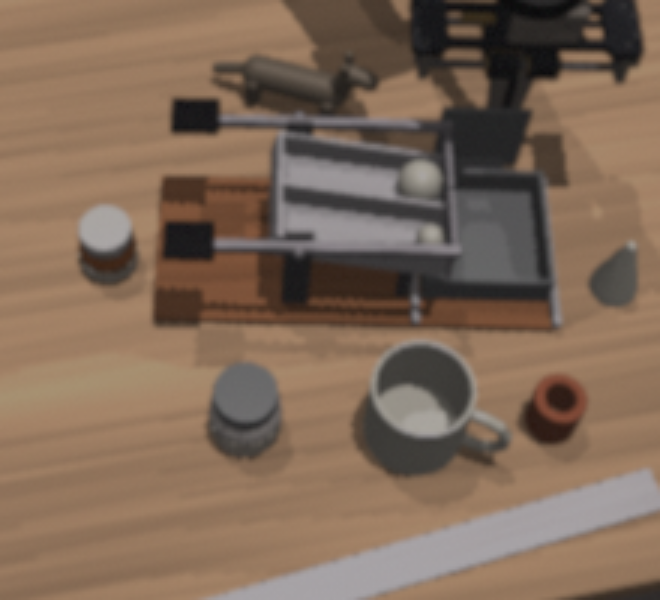

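View pics/side3.png

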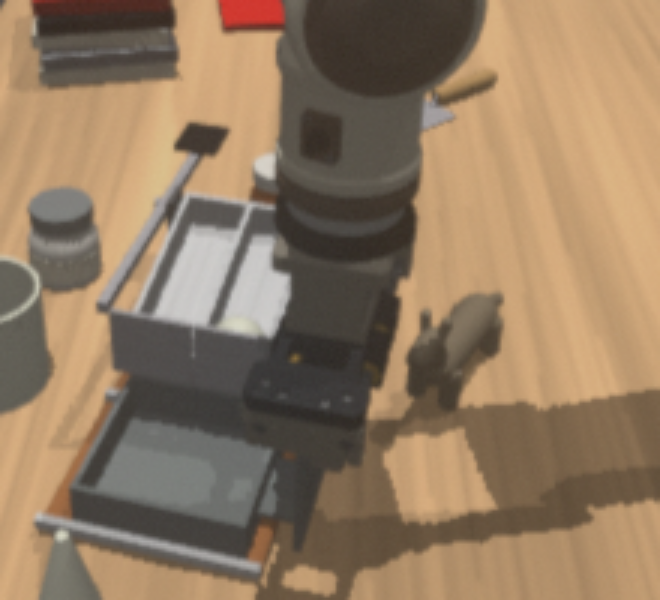

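>>> apply_moves --steps '[[[0,0,6,0,0,0,0],[0,0,6,0,0,0,0],[0,0,6,0,0,0,0]]]'

```text
t: 5.25
position: [0.5448, 0.2282, 0.071]
tool_rot: [-1.12, 1.382, -1.353]
ft_force: [-47.9, 7.7, 35.6]
grip_width: 0.005
```

>>> apply_moves --steps '[[[0,0,4,0,0,0,0],[0,0,4,0,0,0,0],[0,0,0,0,0,0,0]]]'

```text
t: 5.55
position: [0.5446, 0.2282, 0.0711]
tool_rot: [-1.136, 1.393, -1.344]
ft_force: [-62.0, 6.6, 48.2]
grip_width: 0.008
```

>>> apply_moves --steps '[[[0,0,-10,0,0,0,0],[0,0,-10,0,0,0,0],[0,0,0,0,0,0,0]]]'

```text
t: 5.85
position: [0.5422, 0.229, 0.0716]
tool_rot: [-1.101, 1.363, -1.363]
ft_force: [-0.3, 0.3, 0.3]
grip_width: 0.006
```

```bash
python3 -c "
from h import *
need(-.148,.13,.07)
for n in ('scene','side'):
  cv2.imwrite(f'pics/{n}4.png',cv2.resize(snapshot(n)['image'][150:350,200:420,::-1],None,fx=3,fy=3))"
```

```text
t 5.85 target [0.4964 0.2381 0.07  ] pos [0.5422 0.229  0.0716] tool shift mm [  0.8   1.6 -46.7] F [-0.25  0.31  0.27]
rot err [-0.     0.001  0.   ]
```

View pics/scene4.png

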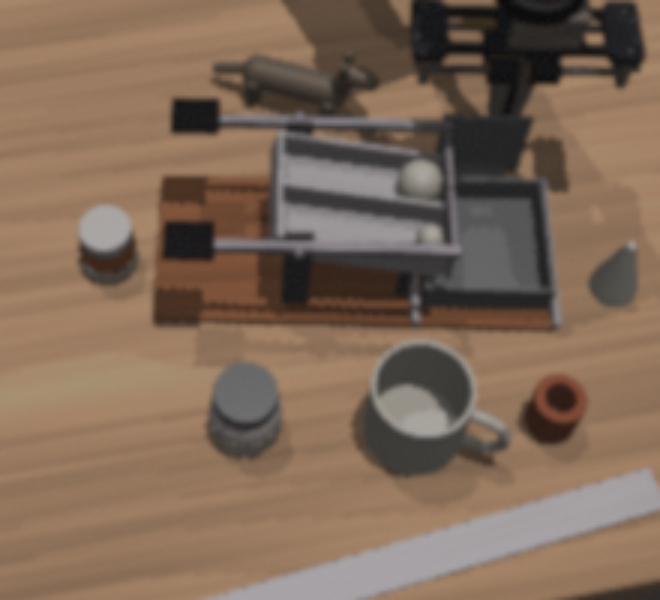

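View pics/side4.png

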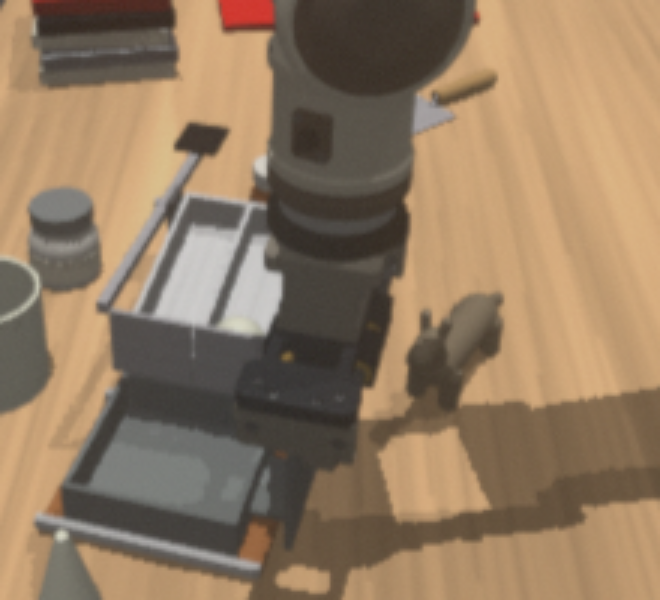

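```bash
python3 -c "
from h import *
d=snapshot('scene');v=np.load('v.npy')
img=d['image'];cv2.imwrite('pics/tr.png',cv2.resize(img[190:265,330:400,::-1],None,fx=8,fy=8,interpolation=cv2.INTER_CUBIC))
for c,z in (((548,181),.043),((553,294),.043),((553,307),.009),((440,120),.096),((530,122),.096)):
  P=ray(np.array(c)/3+[200,150],d['camera_matrix'],d['cam_to_world'],z);print(R.from_euler('z',-v[2]).apply(P-[v[0],v[1],0]))
"
```

```text
[-0.05356242  0.17652399  0.043     ]
[0.06170302 0.16949806 0.043     ]
[0.05639947 0.17659116 0.009     ]
[-0.08106358  0.0740907   0.096     ]
[-0.08086936  0.15330238  0.096     ]
```

View pics/tr.png

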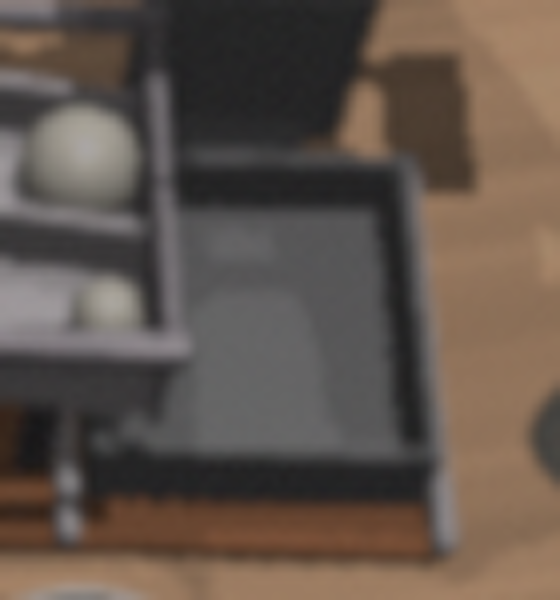

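>>> apply_moves --steps '[[[0,0,-20,0,0,0,0],[0,-20,-15,0,0,0,0],[0,-40,0,0,0,0,0],[0,-40,0,0,0,0,0],[10,-25,0,0,0,0,0],[40,0,0,0,0,0,0],[40,0,0,0,0,0,0],[40,0,0,0,0,0,0],[40,0,0,0,0,0,0],[40,0,10,0,0,0,0],[30,0,15,0,0,0,0],[0,0,0,0,0,0,0]]]'

```text
t: 7.2
position: [0.4838, -0.0079, 0.1972]
tool_rot: [-1.098, 1.366, -1.37]
ft_force: [-0.0, -0.4, -0.2]
grip_width: 0.003
```

```bash
python3 -c "
from h import *
need(-.062,-.142,.16)
cv2.imwrite('pics/wrist5.png',snapshot('wrist')['image'][:,:,::-1])
cv2.imwrite('pics/scene5.png',cv2.resize(snapshot('scene')['image'][150:350,200:420,::-1],None,fx=3,fy=3))
"
```

```text
t 7.2 target [ 0.5232 -0.046   0.16  ] pos [ 0.4838 -0.0079  0.1972] tool shift mm [28.6 37.3 46.6] F [-0.05 -0.37 -0.17]
rot err [-0.002 -0.005  0.001]
```

View pics/scene5.png

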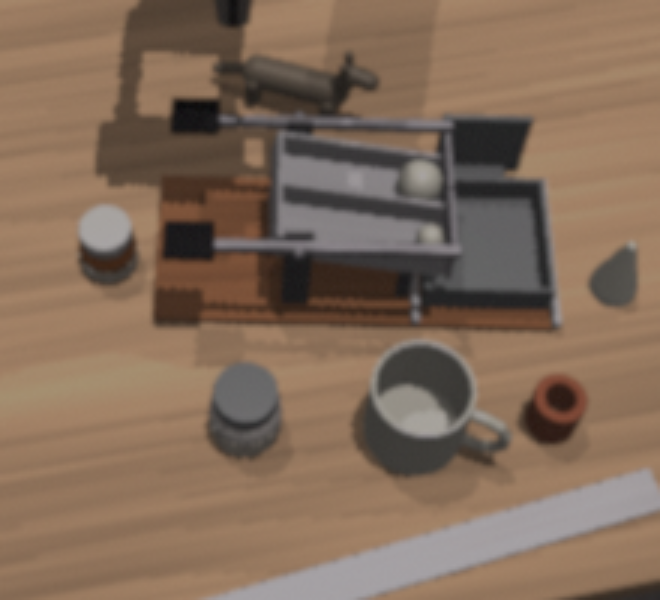

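View pics/wrist5.png

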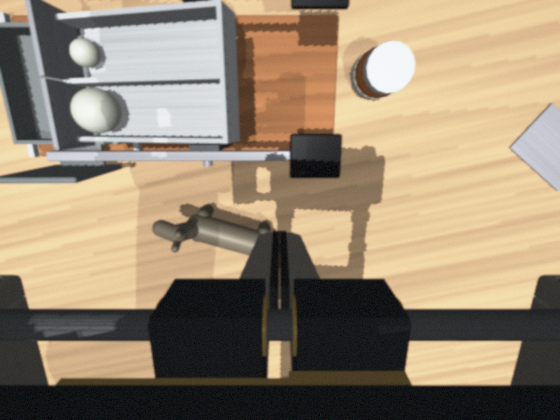

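```bash
python3 -c "
from h import *
d=snapshot('wrist');s=read_state();T=np.eye(4);T[:3,:3]=R.from_rotvec(s['tool_rot']).as_matrix();T[:3,3]=s['position'];T=T@d['T_tool_cam'];v=np.load('v.npy')
for c,z in (((292,134),.125),((340,135),.125),((290,175),.125),((341,175),.125)):
  P=ray(c,d['camera_matrix'],T,z);print(P,R.from_euler('z',-v[2]).apply(P-[v[0],v[1],0]))
"
```

```text
[ 0.54200552 -0.02753365  0.125     ] [-0.04745661 -0.12001083  0.125     ]
[ 0.53319432 -0.06451527  0.125     ] [-0.04827654 -0.15801879  0.125     ]
[ 0.51016186 -0.01933774  0.125     ] [-0.08031234 -0.11870961  0.125     ]
[ 0.50129926 -0.06023983  0.125     ] [-0.08035632 -0.16056083  0.125     ]
```

>>> apply_moves --steps '[[[10,0,15,0,0,0,0],[14,0,25,0,0,0,0],[5,10,7,0,0,0,0],[0,27,0,0,0,0,0],[0,0,0,0,0,0,0]]]'

```text
t: 7.85
position: [0.5192, -0.0402, 0.1553]
tool_rot: [-1.107, 1.371, -1.358]
ft_force: [-0.5, 0.9, -0.0]
grip_width: 0.004
```

```bash
python3 -c "
from h import *
need(-.062,-.142,.125)
cv2.imwrite('pics/scene6.png',cv2.resize(snapshot('scene')['image'][150:300,200:400,::-1],None,fx=3,fy=3))
cv2.imwrite('pics/side6.png',cv2.resize(snapshot('side')['image'][150:350,200:420,::-1],None,fx=3,fy=3))
"
```

```text
t 7.85 target [ 0.5232 -0.046   0.125 ] pos [ 0.5192 -0.0402  0.1553] tool shift mm [ 4.9 30.3  5.3] F [-0.47  0.89 -0.02]
rot err [ 0.009  0.001 -0.001]
```

View pics/scene6.png

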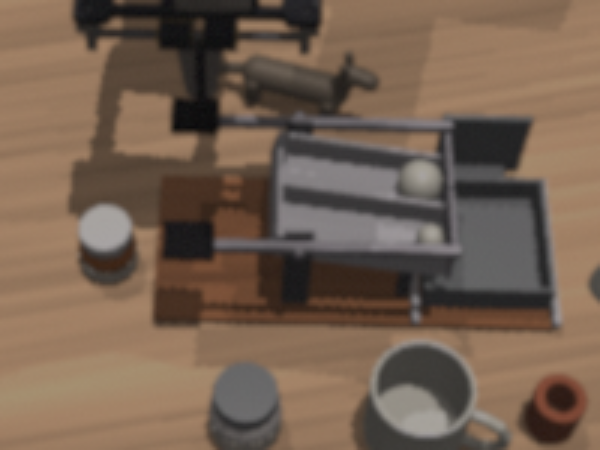

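View pics/side6.png

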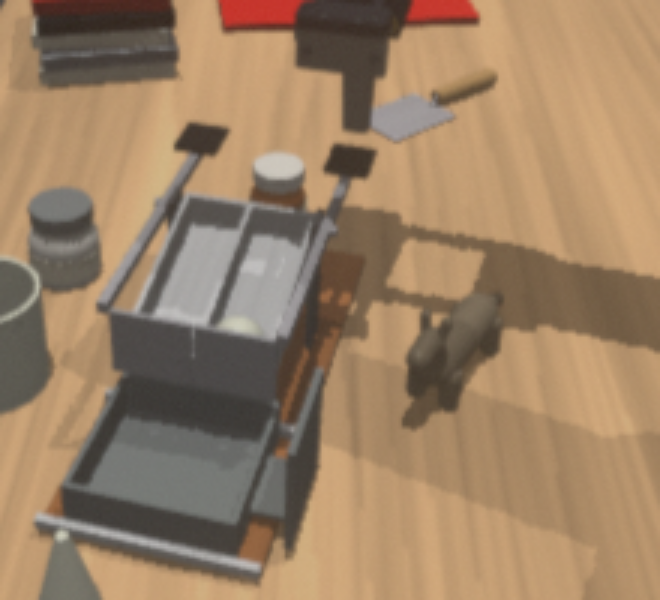

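>>> apply_moves --steps '[[[5,10,4,0,0,0,0],[0,15,0,0,0,0,0],[0,10,0,0,0,0,0],[0,0,0,0,0,0,0]]]'

```text
t: 8.35
position: [0.5247, -0.0478, 0.1238]
tool_rot: [-1.102, 1.365, -1.363]
ft_force: [-2.6, 0.2, 2.2]
grip_width: 0.005
```

>>> apply_moves --steps '[[[0,10,0,0,0,0,0],[0,10,0,0,0,0,0],[0,6,0,0,0,0,0],[0,0,0,0,0,0,0],[0,0,0,0,0,0,0]]]'

```text
t: 8.85
position: [0.5256, -0.0479, 0.099]
tool_rot: [-1.101, 1.363, -1.364]
ft_force: [1.3, 0.2, 4.4]
grip_width: 0.002
```

```bash
python3 -c "
from h import *
need(-.062,-.142,.09)
cv2.imwrite('pics/scene7.png',cv2.resize(snapshot('scene')['image'][150:300,200:400,::-1],None,fx=3,fy=3))
cv2.imwrite('pics/side7.png',cv2.resize(snapshot('side')['image'][150:350,200:420,::-1],None,fx=3,fy=3))
"
```

```text
t 8.85 target [ 0.5232 -0.046   0.09  ] pos [ 0.5256 -0.0479  0.099 ] tool shift mm [-1.4  9.  -2.8] F [1.31 0.2  4.39]
rot err [-0.001  0.     0.   ]
```

View pics/scene7.png

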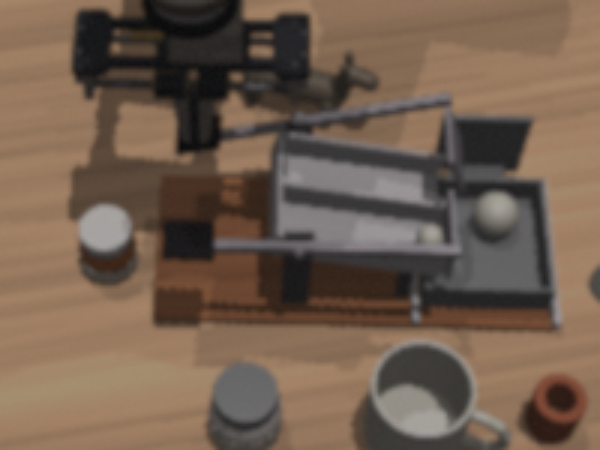

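View pics/side7.png

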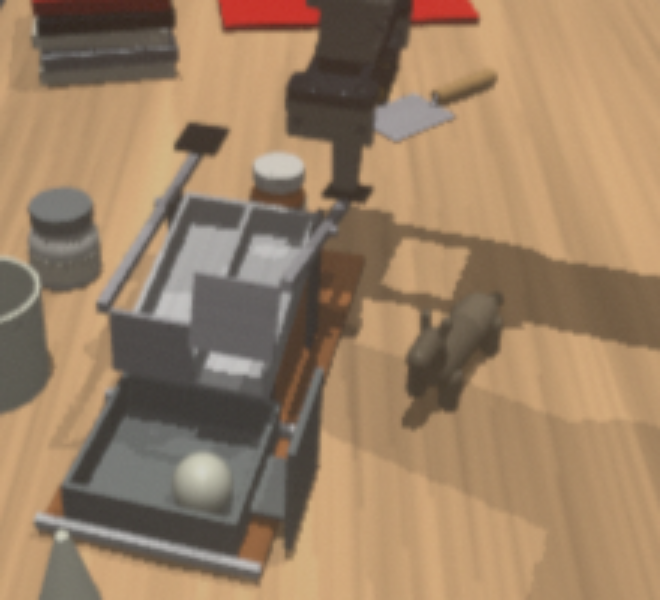

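The ball is out and rolling in the tray, at scene crop (495,215). The small ball is still behind its gate. I'll hold briefly, then release the lever.

>>> apply_moves --steps '[[[0,0,0,0,0,0,0],[0,0,0,0,0,0,0],[0,0,0,0,0,0,0],[0,-8,0,0,0,0,0],[0,-10,0,0,0,0,0],[0,-10,0,0,0,0,0],[0,-10,0,0,0,0,0],[0,-20,0,0,0,0,0],[0,-20,0,0,0,0,0],[0,-20,-20,0,0,0,0],[0,0,-30,0,0,0,0],[0,0,-30,0,0,0,0]]]'

```text
t: 10.15
position: [0.4462, -0.0304, 0.1973]
tool_rot: [-1.101, 1.363, -1.363]
ft_force: [0.0, -0.8, -0.1]
grip_width: 0.001
```

>>> apply_moves --steps '[[[0,0,0,0,0,0,0],[0,0,0,0,0,0,0],[0,0,0,0,0,0,0],[0,0,0,0,0,0,0],[0,0,0,0,0,0,0],[0,0,0,0,0,0,0],[0,0,0,0,0,0,0],[0,0,0,0,0,0,0],[0,0,0,0,0,0,0],[0,0,0,0,0,0,0],[0,0,0,0,0,0,0],[0,0,0,0,0,0,0]]]'

```text
t: 11.35
position: [0.4469, -0.031, 0.1967]
tool_rot: [-1.101, 1.364, -1.364]
ft_force: [0.0, 0.3, -0.5]
grip_width: 0.004
```

```bash
python3 -c "
from h import *
need(-.062,-.142,.125)
d=snapshot('scene')['image'];e=snapshot('side')['image']
for i in range(4): g=snapshot('scene')['image']
print('ball motion diff',np.abs(g[190:265,330:400].astype(int)-d[190:265,330:400]).max())
cv2.imwrite('pics/scene8.png',cv2.resize(g[150:300,200:400,::-1],None,fx=3,fy=3))
cv2.imwrite('pics/side8.png',cv2.resize(e[150:350,200:420,::-1],None,fx=3,fy=3))
"
```

```text
t 11.35 target [ 0.5232 -0.046   0.125 ] pos [ 0.4469 -0.031   0.1967] tool shift mm [-1.4 71.7 77.7] F [ 0.01  0.29 -0.54]
rot err [-0.  0.  0.]
ball motion diff 5
```

View pics/scene8.png

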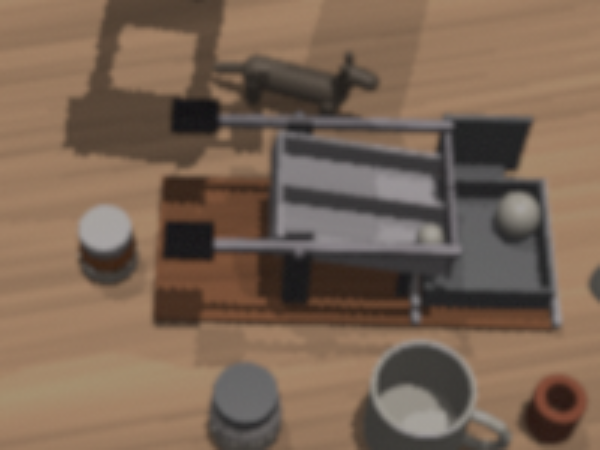

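View pics/side8.png

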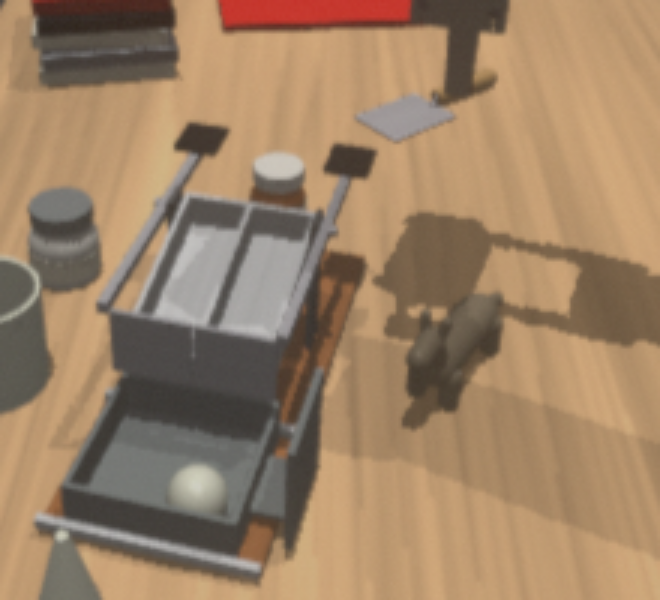

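```bash
python3 -c "
from bench import *
print(hand_in())"
```

```text
the job is handed in; nothing more can be done
None
```

I pushed the tray home with the closed fingertips and pressed the near lever's pad about 26 mm. The larger ball was in the near chute; it rolled out into the tray. I then let the lever come back up, backed the gripper clear and handed the job in at about 11.6 s. The hand-in gives no verdict.

**Last checks:** in the final pictures the large ball lies in the tray, and its picture area did not change over about 0.2 s. Both levers are up, the small ball is still behind its far gate, and the bystanders in view have not moved. The scraper was only partly in view. I judged all of this from the pictures, not from joint readings.

**Tray push:** the wrist force rose to about 62 N along the push and 48 N upward when the tray hit its stop. That is under the 120 N wrist limit and it went through the fingertips, but it was harder than needed. I backed off at once. The picture measurement afterwards put the tray centred under the chutes to within a few millimetres, which agrees with it being home.

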